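# Open the stock tote's sprung gate and hold it wide

## Task

Open the barred gate of the plywood stock tote and hold it wide open so that a workmate can take stock out. First squeeze together the two upright steel tabs of the catch on the fixed front panel, which draws its bolt fully off the gate and stays back; only then squeeze the two tabs on top of the gate, and by them swing the gate out past its detent until it is nearly at its stop. It springs back if let go, so finish still holding it wide by those two tabs, at rest, and leave the other things where they are.

Things in the scene. Friction and masses are not known exactly. Their poses are not given: they have to be found in the camera images.
- tote: The plywood stock tote, fixed to the bench: 134 x 262 mm, 98 mm high, origin under its middle. z up; -x out of its front, the way the gate opens; y along the front, from the gate's hinge toward the fixed front panel. All catch tabs are upright steel, 6 mm thick in y, 18 mm wide in x, from 100 to 158 mm above the bench; 35 mm or more is clear beyond each, above 120 mm
- catch_a_grip (a point): Where to squeeze the first catch, on the fixed front panel: midway between its two tabs as they stand when squeezed, 143 mm above the bench; axes as the tote's. Middle of the fixed tab: 13 mm to +y. Middle of the sliding tab: 27 mm to -y at rest, 13 mm to -y when fully squeezed (then 32 mm over the outsides of both)
- catch_a (a joint): Travel of the first catch's sliding tab and bolt, m: 0 = bolt across the front of the gate (10 mm over it), 0.014 = fully squeezed. Sliding takes 4 N; no spring, it stays where it is put. It clears the gate beyond 0.010
- catch_b_grip (a point): Where to squeeze the second catch and hold the gate, on top of the gate: midway between its two tabs as when squeezed, 143 mm above the bench, 78 mm from the hinge line. Turns with the gate; axes as the tote's while shut (y from hinge to free end). Middle of the fixed tab: 13 mm to -y. Middle of the sliding tab: 27 mm to +y at rest, 13 mm when fully squeezed (then 32 mm over the outsides)
- catch_b (a joint): Travel of the second catch's sliding tab and bolt, m: 0 = latched (7 mm in the keeper on the post), 0.014 = fully squeezed. A spring (4 N at rest, 7.5 N squeezed) returns it when let go. It clears the keeper beyond 0.007. Grip with 25 N or more, so that the tabs do not slip while the gate is swung
- gate_hinge (a point): A point on the gate's upright hinge line, 98 mm above the bench; its axes turn with the gate. The gate is 14 mm thick, 142 mm from the hinge line to its free end, and stands 16 to 98 mm above the bench
- gate (a joint): Gate angle, rad: 0 = shut; grows as it opens, counter-clockwise from above; stop at 1.45. A spring closes it with 0.06 N m when shut, 0.2 N m when wide. A spring plunger beside the hinge makes a detent between about 0.45 and 1.05 (up to 0.5 N m going in); let go beyond it, the gate falls back to about 1.0
- screw_tin: the shallow round tin of screws in the tote, 66 mm across; a bystander, not to be disturbed. Origin: centre of its underside
- offcut_1: the wooden offcut lying in the tote, 42 x 80 x 36 mm; a bystander, not to be disturbed. Origin: centre of its underside
- sanding_block: a black sanding block, 110 x 58 x 30 mm, on the bench to the right of the gate; a bystander, not to be disturbed. Origin: centre of its underside
- pliers_1: 185 mm pliers with red handles, front right; a bystander, not to be disturbed. Origin: centre of its underside
- tape_measure: an orange tape measure, 32 x 93 x 64 mm, right; a bystander, not to be disturbed. Origin: centre of its underside
- driver_2: a 160 mm screwdriver at the back left; a bystander, not to be disturbed. Origin: centre of its underside

How it is judged (in metres and radians):
On the way, in this order (a step that is already met when the one before it is completed fails the run):
1. the first catch is squeezed: its bolt drawn at least 11 mm, with the fingers on its fixed tab, the gate still shut (value of joint catch_a above 0.011 m and contact force between the fingers and tab_a above 1 N and value of joint catch_b below 0.004 m and value of joint gate below 0.08 rad), for 0.1 s.
2. then the second catch is squeezed at least 8 mm, with the fingers on its fixed tab (value of joint catch_b above 0.008 m and contact force between the fingers and tab_b above 1 N), for 0.1 s.
3. the gate is past its detent (beyond 1.08 rad) (value of joint gate above 1.08 rad), for 0.1 s.
At the end, for the whole second after the job is handed in: The gate stands still at more than 1.2 rad (69 degrees; its stop is at 1.45), the first catch is still drawn back more than 10 mm, and the fingers still hold the gate by its two tabs: more than 1 N on the fixed tab, the sliding one squeezed more than 4 mm (value of joint gate above 1.2 rad and value of joint catch_a above 0.01 m and contact force between the fingers and tab_b above 1 N and value of joint catch_b above 0.004 m and velocity of joint gate between -0.1 and 0.1 rad/s); the arm keeps its last pose, push and grip.
It fails at once if the second catch is squeezed before the first is drawn back (value of joint catch_b above 0.005 m and value of joint catch_a below 0.006 m).
It fails at once if something else is moved more than 30 mm (distance of any of screw_tin, offcut_1, sanding_block, pliers_1, tape_measure, driver_2 from where it was at the start of the episode above 0.03 m).
It also fails if it takes over 42 s, if anything falls off the work surface, if the arm or the gripper's body presses on something with over 40 N, if the wrist force passes 120 N, or if a joint passes its speed limit or range.

## Robot

A 7-joint arm with a two-finger parallel gripper is mounted at the origin on a cart in front of the work surface, level with it; the furniture and walls round the work are solid. World frame = base frame: x ahead of the robot, y to its left, z up, the work surface at z = 0. Lengths are in m, angles in degrees, forces in N, time in s.
With the tool pointing down it reaches from about 0.425 to 0.925 m from the base axis. Payload 6.8 kg.
Tool frame: the origin (TCP) lies between the finger pads; the fingertips stand 22 mm ahead of it and the grasp point (between the pads) lies 3 mm ahead of it; z points along the fingers, y is the direction in which the jaws open and shut (so a half turn about z gives the same grasp; the last joint's range is limited). The gripper opens to 88 mm and grips with 3 to 60 N. Pads are 20 mm wide; open, the fingers measure 115 mm over their backs; the gripper's body (75 mm by 178 mm) begins 61 mm behind the grasp point.
Start: joints at [57.978, 27.33, 1.283, 89.118, -0.659, 63.558, -4.761], TCP at [0.294, -0.608, 0.245] pointing down, gripper open.
Joint ranges: [-169.35, 169.35], [-19.33, 120.38], [-80.79, 83.38], [13.8, 139.57], [-78.32, 258.32], [9.67, 109.79], [-169.56, 169.56]. Speed limits (degrees/s): [136.94, 136.94, 180, 180, 180, 180, 180].

## Interface

Orientations are given as a 3x3 rotation matrix whose columns are the frame's x, y, z axes.
In Python, from plant import sense, snapshot, sign_off gives the robot as it stands.
- The arm moves only by the shell command python3 -m handwheel 'ROWS'. ROWS is JSON, a list of rows, each an object of numbers: "x", "y", "z": the shift along the tool's x, y, z in mm; "rx", "ry", "rz": the turn, a rotation vector about the tool's x, y, z in degrees; "hand": the opening, from 0 (shut) to 1 (fully open). A call has 1 to 20 rows; each row shifts and turns the commanded pose from where the row before left it, along the tool's axes as they then stand; what a row does not reach is not made up. A row lasts 1/8 s, in which the tool goes at most 62.5 mm and 10.7 degrees, less where a joint would pass 70% of its speed; a pose out of reach is approached as far as the arm can. A call with a gripper value outside its range is refused whole. The fingers move at their own pace and stop on an object; the grip force is fixed at half the most. Time passes only in rows, so rows that do not move let the fingers close. It gives the time, the measured TCP pose, the force and the opening at its end, in the units of the state.
- sense(): the state, without advancing time (a new reading comes with each control period).
- snapshot(name): name is "scene" or "top"; returns a dict with "image" (384x512x3 uint8, red, green, blue), "fx", "fy", "cx", "cy" (pixels), "R" (3x3) and "t" (3): a world point X has camera coordinates R X + t. Camera axes: x right, y down, z forward; pixel columns grow to the right and rows downward; lengths in m; the calibration is good to about 2 mm. A picture is of the moment at which its call begins. There is no depth.
- sign_off(): hands the job in, once; it reports no verdict.
The state is a dict: "t": time; "joint_positions": joint angles; "joint_velocities": joint speeds; "effort": joint torques, N m; "position": TCP position; "orientation": TCP orientation; "contact_force": force on the tool from outside, world axes, zero at the start; "wrist_torque": the same for the moment, N m; "grip_width": finger opening in m.
Only numpy, scipy, OpenCV 4.12 (cv2) and the standard library are available. Lean on these libraries where they do the work, as an engineer would, in place of code of your own. Each camera call takes 0.05 s, during which the arm holds its last target. There are 200 camera calls.

## Working session

There is one attempt and no reset: what is moved stays moved. The work goes in short steps, Python scripts to look and compute and a shell command to move; the robot and the scene stay as the last step left them, time stands still between calls to the robot, and variables do not carry over. Pictures are saved under pics/ and viewed, about 8 in all and at most 12, crops included, and the job is handed in when it is done.

```bash
mkdir -p pics; ls; python3 - <<'E'
from plant import sense,snapshot
import cv2,numpy as np
s=sense();print(s['t'],s['position'],np.round(s['orientation'],3).tolist(),s['grip_width'],s['contact_force'])
for n in('scene','top'):
    d=snapshot(n);cv2.imwrite(f'pics/{n}0.png',d['image'][:,:,::-1]);np.savez(f'{n}0.npz',**d)
    print(n,d['fx'],d['cx'],d['cy'],np.round(d['R'],3).tolist(),d['t'], -np.array(d['R']).T@d['t'])
E
```

```text
pics
0.0 [ 0.29380492 -0.60708787  0.24371189] [[0.9, 0.436, -0.001], [0.436, -0.9, 0.002], [-0.0, -0.002, -1.0]] 0.08803306257796716 [-0.34137593 -0.1529429   0.19717548]
scene 492.43989674925615 259.6971641330096 195.97870781459014 [[-0.761, -0.648, 0.016], [-0.29, 0.318, -0.903], [0.58, -0.692, -0.43]] [0.39882618 0.20981466 1.51472742] [-0.51419937  1.2395359   0.83464571]
top 362.86066769293456 250.95472003922856 188.28034910768238 [[-0.017, -1.0, 0.023], [-0.989, 0.013, -0.148], [0.148, -0.025, -0.989]] [0.03483772 0.50086353 1.28281453] [0.30590222 0.06015677 1.34182565]
```

View pics/scene0.png

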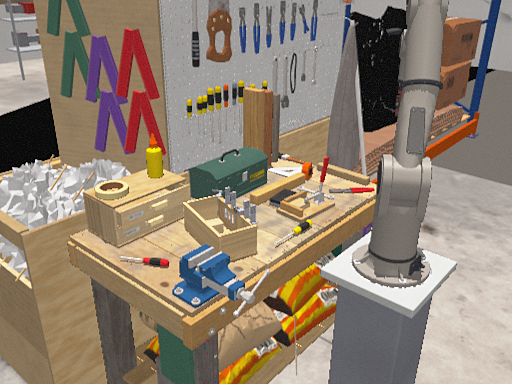

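View pics/top0.png

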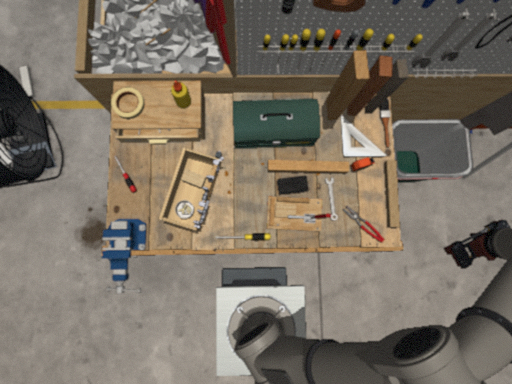

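The scene view shows the tote at about (220,225) with its steel tabs at about (235,205). In the top view it is at about (192,190), its front facing right with the tabs at about (200–220,160–225). I'll enlarge both.

```bash
python3 - <<'E'
import cv2,numpy as np
a=cv2.imread('pics/scene0.png')[175:275,175:275];b=cv2.imread('pics/top0.png')[140:240,150:250]
f=lambda i:cv2.resize(i,(400,600) if 0 else (400,400),interpolation=cv2.INTER_CUBIC)
cv2.imwrite('pics/c1.png',np.hstack([f(a),f(b)]))
E
```

```text
(no output)
```

View pics/c1.png

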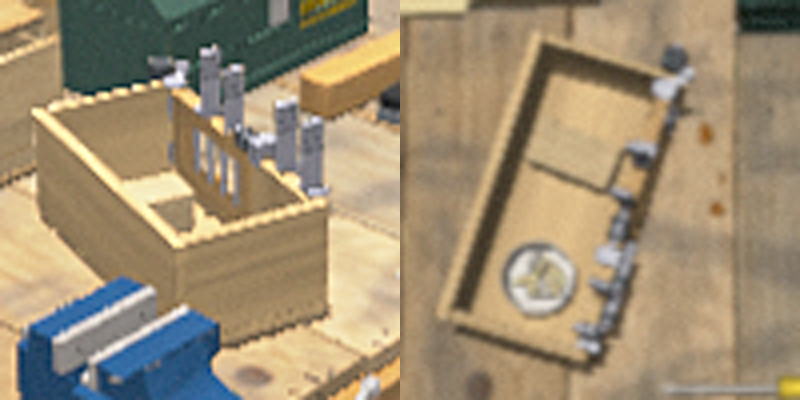

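The left crop shows four tab tops at about (210,48), (235,66), (287,100) and (313,118), with the barred gate and hinge at the left. In the right crop the tote corners are near (538,35), (442,318) and (592,365), and the tab tops near (628,148), (612,195), (597,285) and (577,330). I'll cast rays next.

```bash
cat > h.py <<'E'
import numpy as np,cv2
def ray(d,p):
    R,t=d['R'],d['t'];v=R.T@np.array([(p[0]-d['cx'])/d['fx'],(p[1]-d['cy'])/d['fy'],1.]);return -R.T@t,v/np.linalg.norm(v)
def onz(d,p,z):
    o,v=ray(d,p);return o+v*(z-o[2])/v[2]
def proj(d,X):
    c=d['R']@np.asarray(X)+d['t'];return np.array([d['fx']*c[0]/c[2]+d['cx'],d['fy']*c[1]/c[2]+d['cy']])
def tri(a,pa,b,pb):
    (o,v),(p,w)=ray(a,pa),ray(b,pb);s=np.linalg.lstsq(np.c_[v,-w],p-o,rcond=None)[0]
    A,B=o+s[0]*v,p+s[1]*w;return (A+B)/2,np.linalg.norm(A-B)
E
python3 - <<'E'
from h import *
S=dict(np.load('scene0.npz'));T=dict(np.load('top0.npz'));np.set_printoptions(precision=4,suppress=True)
sp=[(u/4+175-.4,v/4+175-.4) for u,v in[(210,48),(235,66),(287,100),(313,118)]]
tp=[((u-400)/4+150-.4,v/4+140-.4) for u,v in[(634,150),(616,195),(601,285),(581,330)]]
P=[onz(S,p,.158) for p in sp]
for a,b in zip(sp,tp):print(onz(S,a,.158),onz(T,b,.158),*tri(S,a,T,b))
print('spacing',[np.linalg.norm(P[i+1]-P[i]) for i in range(3)])
C=[onz(T,((u-400)/4+150-.4,v/4+140-.4),.098) for u,v in[(538,35),(442,318),(592,365)]]
print(C,np.linalg.norm(C[0]-C[1]),np.linalg.norm(C[1]-C[2]))
D=[onz(S,(u/4+175-.4,v/4+175-.4),.098) for u,v in[(35,108),(175,243),(328,198)]]
print(D,np.linalg.norm(D[0]-D[1]),np.linalg.norm(D[1]-D[2]))
for Q in(C,D):
  d=Q[1]-Q[0];print(np.degrees(np.arctan2(d[1],d[0])))
d=P[3]-P[0];print(np.degrees(np.arctan2(d[1],d[0])))
E
```

```text
[0.525  0.1695 0.158 ] [0.5224 0.1715 0.158 ] [0.5225 0.1716 0.1594] 0.0007038053601244489
[0.4855 0.1813 0.158 ] [0.485  0.1863 0.158 ] [0.4836 0.1852 0.1602] 0.0026519746984948584
[0.412 0.2   0.158] [0.411  0.1983 0.158 ] [0.4118 0.1989 0.1575] 0.0018452319652968803
[0.376  0.2102 0.158 ] [0.3747 0.2143 0.158 ] [0.374  0.2136 0.16  ] 0.0014153037584163203
spacing [np.float64(0.041280142170851235), np.float64(0.07582982120020565), np.float64(0.037417776146599975)]
[array([0.637 , 0.2613, 0.098 ]), array([0.3902, 0.34  , 0.098 ]), array([0.3484, 0.2126, 0.098 ])] 0.25906675248835753 0.13413123756074158
[array([0.6411, 0.2625, 0.098 ]), array([0.3936, 0.3448, 0.098 ]), array([0.3546, 0.2161, 0.098 ])] 0.26076942620620874 0.13449450010299707
162.31183637248628
161.6075857682146
164.71443915346524
```

The tab spacing (41/37 mm against 40), tab height (158–160 mm) and tote size (259×134) all agree. The two catches' x offset relative to the tote yaw is slightly uncertain, so I'll check once with a finer crop and overlay.

```bash
python3 - <<'E'
from h import *
S=dict(np.load('scene0.npz'));T=dict(np.load('top0.npz'))
y=np.array([-.9527,.3040,0]);x=np.array([.3040,.9527,0])
ga=np.array([.3868,.2078,0]);gb=np.array([.5112,.1751,0]);out=[]
for d,(u0,v0,w) in((S,(212,178,56)),(T,(176,158,56+0))):
    k=7;im=cv2.resize(np.ascontiguousarray(d['image'][v0:v0+w+14,u0:u0+w,::-1]),None,fx=k,fy=k,interpolation=cv2.INTER_CUBIC)
    for g,o in((ga,13),(ga,-27),(gb,-13),(gb,27)):
        c=[]
        for z in(.158,.120):
            for sx,sy in((-9,-3),(9,-3),(9,3),(-9,3)):
                p=(proj(d,g+y*(o+sy)/1e3+x*sx/1e3+[0,0,z])-[u0,v0]+.5)*k;c.append(p)
        cv2.polylines(im,[np.int32(c[:4])],True,(0,0,255),1);cv2.polylines(im,[np.int32(c[4:])],True,(0,255,0),1)
    out.append(im)
cv2.imwrite('pics/c2.png',np.hstack(out))
E
```

```text
(no output)
```

View pics/c2.png

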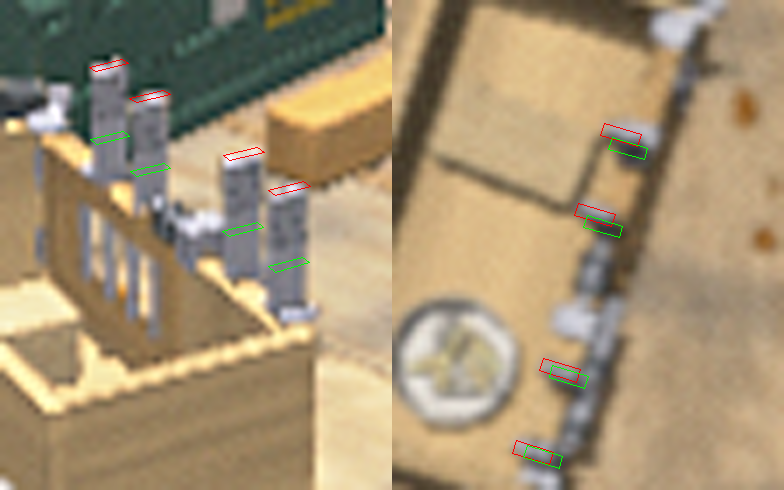

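The overlay matches all four tabs in both views to about 1–2 mm. Grip a ≈ (0.387, 0.208), grip b ≈ (0.511, 0.175), tote y at 162.3°. I'll go round the base at a safe radius, turning the tool +46.4° about world z first.

```bash
python3 -m handwheel '[{"rz":-9.3,"z":-5,"hand":0.8},{"rz":-9.3,"z":-5,"hand":0.8},{"rz":-9.3,"z":-5,"hand":0.8},{"rz":-9.3,"z":-5,"hand":0.8},{"rz":-9.2,"z":-5,"hand":0.8},{"x":38.5,"y":14.8,"hand":0.8},{"x":38.5,"y":14.8,"hand":0.8},{"x":38.5,"y":14.8,"hand":0.8},{"x":38.5,"y":14.8,"hand":0.8},{"x":38.5,"y":14.8,"hand":0.8},{"x":38.5,"y":14.8,"hand":0.8},{"x":38.5,"y":14.8,"hand":0.8},{"x":38.5,"y":14.8,"hand":0.8},{"hand":0.8},{"hand":0.8}]'
```

```text
validation failed for argument at $[0]...
```

```bash
python3 -m handwheel '[{"x":0,"y":0,"z":-5,"rx":0,"ry":0,"rz":-9.3,"hand":0.8}]'; python3 -m handwheel --help | head -30
```

```text
t: 0.22
position: [0.2939, -0.607, 0.2487]
orientation: [[0.816, 0.578, -0.001], [0.578, -0.816, 0.002], [-0.0, -0.002, -1.0]]
contact_force: [0.5, -0.1, -0.3]
grip_width: 0.0812invalid input: not JSON, or not a number
```

Every row needs all seven keys.

```bash
python3 -m handwheel '[{"x":0,"y":0,"z":-5,"rx":0,"ry":0,"rz":-9.3,"hand":0.8},{"x":0,"y":0,"z":-5,"rx":0,"ry":0,"rz":-9.3,"hand":0.8},{"x":0,"y":0,"z":-5,"rx":0,"ry":0,"rz":-9.3,"hand":0.8},{"x":0,"y":0,"z":-5,"rx":0,"ry":0,"rz":-9.2,"hand":0.8},{"x":38,"y":15,"z":0,"rx":0,"ry":0,"rz":0,"hand":0.8},{"x":38,"y":15,"z":0,"rx":0,"ry":0,"rz":0,"hand":0.8},{"x":38,"y":15,"z":0,"rx":0,"ry":0,"rz":0,"hand":0.8},{"x":38,"y":15,"z":0,"rx":0,"ry":0,"rz":0,"hand":0.8},{"x":38,"y":15,"z":0,"rx":0,"ry":0,"rz":0,"hand":0.8},{"x":38,"y":15,"z":0,"rx":0,"ry":0,"rz":0,"hand":0.8},{"x":38,"y":15,"z":0,"rx":0,"ry":0,"rz":0,"hand":0.8},{"x":38,"y":15,"z":0,"rx":0,"ry":0,"rz":0,"hand":0.8},{"x":0,"y":0,"z":0,"rx":0,"ry":0,"rz":0,"hand":0.8}]'
```

```text
t: 1.85
position: [0.5036, -0.3507, 0.2694]
orientation: [[0.299, 0.954, 0.001], [0.954, -0.299, 0.002], [0.002, 0.0, -1.0]]
contact_force: [0.3, 1.1, 0.2]
grip_width: 0.0704
```

```bash
python3 -m handwheel '[{"x":43,"y":-6,"z":0,"rx":0,"ry":0,"rz":0,"hand":0.8},{"x":43,"y":-6,"z":0,"rx":0,"ry":0,"rz":0,"hand":0.8},{"x":43,"y":-6,"z":0,"rx":0,"ry":0,"rz":0,"hand":0.8},{"x":43,"y":-6,"z":0,"rx":0,"ry":0,"rz":0,"hand":0.8},{"x":43,"y":-6,"z":0,"rx":0,"ry":0,"rz":0,"hand":0.8},{"x":43,"y":-6,"z":0,"rx":0,"ry":0,"rz":0,"hand":0.8},{"x":43,"y":-6,"z":0,"rx":0,"ry":0,"rz":0,"hand":0.8},{"x":28,"y":-33,"z":0,"rx":0,"ry":0,"rz":0,"hand":0.8},{"x":28,"y":-33,"z":0,"rx":0,"ry":0,"rz":0,"hand":0.8},{"x":28,"y":-33,"z":0,"rx":0,"ry":0,"rz":0,"hand":0.8},{"x":28,"y":-33,"z":0,"rx":0,"ry":0,"rz":0,"hand":0.8},{"x":28,"y":-33,"z":0,"rx":0,"ry":0,"rz":0,"hand":0.8},{"x":28,"y":-33,"z":0,"rx":0,"ry":0,"rz":0,"hand":0.8},{"x":28,"y":-33,"z":0,"rx":0,"ry":0,"rz":0,"hand":0.8},{"x":0,"y":0,"z":0,"rx":0,"ry":0,"rz":0,"hand":0.8},{"x":0,"y":0,"z":0,"rx":0,"ry":0,"rz":0,"hand":0.8}]'
python3 - <<'E'
from plant import sense
import numpy as np
s=sense();print(np.round(s['joint_positions'],1))
p=s['position'];R=s['orientation']
print(1e3*np.array(R).T@(np.array([.3868,.2078,.146])-p))
E
```

```text
t: 3.85
position: [0.3934, 0.2006, 0.2695]
orientation: [[0.307, 0.952, -0.0], [0.952, -0.307, -0.001], [-0.001, 0.0, -1.0]]
contact_force: [0.4, 0.1, -0.0]
grip_width: 0.0702
[ -0.7   6.1 -36.3 115.7   4.3  59.4 -56.9]
[  4.89630628  -8.53934882 123.49095886]
```

```bash
python3 -m handwheel '[{"x":5,"y":-8.5,"z":20,"rx":0,"ry":0,"rz":0,"hand":0.8},{"x":0,"y":0,"z":30,"rx":0,"ry":0,"rz":0,"hand":0.8},{"x":0,"y":0,"z":30,"rx":0,"ry":0,"rz":0,"hand":0.8},{"x":0,"y":0,"z":0,"rx":0,"ry":0,"rz":0,"hand":0.8},{"x":0,"y":0,"z":0,"rx":0,"ry":0,"rz":0,"hand":0.8}]'
python3 - <<'E'
from plant import snapshot
import cv2,numpy as np
a=snapshot('scene')['image'][130:230,190:290,::-1];b=snapshot('top')['image'][140:240,150:250,::-1]
cv2.imwrite('pics/c3.png',np.hstack([cv2.resize(i,(400,400),interpolation=cv2.INTER_CUBIC) for i in(a,b)]))
E
```

```text
t: 4.47
position: [0.3873, 0.2088, 0.1904]
orientation: [[0.307, 0.952, 0.001], [0.952, -0.307, 0.0], [0.001, 0.001, -1.0]]
contact_force: [0.7, -0.7, -0.3]
grip_width: 0.0701
```

View pics/c3.png

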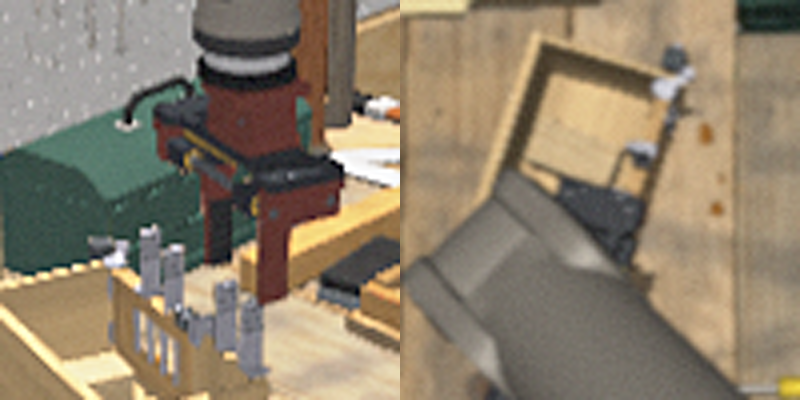

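The fingers (pads near (217,260) and (272,295)) straddle the first catch's tabs at (225,285) and (250,302). I'll descend with a force check partway.

```bash
python3 -m handwheel '[{"x":0,"y":0,"z":9,"rx":0,"ry":0,"rz":0,"hand":0.8},{"x":0,"y":0,"z":9,"rx":0,"ry":0,"rz":0,"hand":0.8},{"x":0,"y":0,"z":0,"rx":0,"ry":0,"rz":0,"hand":0.8},{"x":0,"y":0,"z":0,"rx":0,"ry":0,"rz":0,"hand":0.8}]'
```

```text
t: 5.08
position: [0.3863, 0.2093, 0.1716]
orientation: [[0.305, 0.952, -0.0], [0.952, -0.305, -0.0], [-0.0, -0.0, -1.0]]
contact_force: [-0.8, -0.5, -0.1]
grip_width: 0.0705
```

```bash
python3 -m handwheel '[{"x":-1,"y":0,"z":9,"rx":0,"ry":0,"rz":0,"hand":0.8},{"x":0,"y":0,"z":9,"rx":0,"ry":0,"rz":0,"hand":0.8},{"x":0,"y":0,"z":7,"rx":0,"ry":0,"rz":0,"hand":0.8},{"x":0,"y":0,"z":0,"rx":0,"ry":0,"rz":0,"hand":0.8},{"x":0,"y":0,"z":0,"rx":0,"ry":0,"rz":0,"hand":0.8}]';echo; python3 -m handwheel '[{"x":0,"y":0,"z":0,"rx":0,"ry":0,"rz":0,"hand":0.55},{"x":0,"y":0,"z":0,"rx":0,"ry":0,"rz":0,"hand":0.5},{"x":0,"y":0,"z":0,"rx":0,"ry":0,"rz":0,"hand":0.45},{"x":0,"y":0,"z":0,"rx":0,"ry":0,"rz":0,"hand":0.42},{"x":0,"y":0,"z":0,"rx":0,"ry":0,"rz":0,"hand":0.42}]'
```

```text
t: 5.7
position: [0.3861, 0.2084, 0.1467]
orientation: [[0.305, 0.952, 0.0], [0.952, -0.305, 0.0], [0.0, 0.0, -1.0]]
contact_force: [1.7, -0.3, -0.2]
grip_width: 0.0701

t: 6.32
position: [0.3865, 0.2084, 0.1469]
orientation: [[0.305, 0.952, 0.001], [0.952, -0.305, 0.0], [0.0, 0.001, -1.0]]
contact_force: [4.2, -0.8, -0.0]
grip_width: 0.0369
```

The reaction is 4 N, which is the sliding tab alone. Closing fully.

```bash
python3 -m handwheel '[{"x":0,"y":0,"z":0,"rx":0,"ry":0,"rz":0,"hand":0.2},{"x":0,"y":0,"z":0,"rx":0,"ry":0,"rz":0,"hand":0.2},{"x":0,"y":0,"z":0,"rx":0,"ry":0,"rz":0,"hand":0.2},{"x":0,"y":0,"z":0,"rx":0,"ry":0,"rz":0,"hand":0.2},{"x":0,"y":0,"z":0,"rx":0,"ry":0,"rz":0,"hand":0.2},{"x":0,"y":0,"z":0,"rx":0,"ry":0,"rz":0,"hand":0.2}]'
```

```text
t: 7.08
position: [0.3875, 0.2081, 0.147]
orientation: [[0.306, 0.952, 0.002], [0.952, -0.306, 0.0], [0.001, 0.002, -1.0]]
contact_force: [8.3, -1.7, -2.6]
grip_width: 0.0309
```

Closed to 31 mm with both tabs squeezed. Now release, rise, and go to the second catch.

```bash
python3 -m handwheel '[{"x":0,"y":0,"z":0,"rx":0,"ry":0,"rz":0,"hand":0.8},{"x":0,"y":0,"z":0,"rx":0,"ry":0,"rz":0,"hand":0.8},{"x":0,"y":0,"z":0,"rx":0,"ry":0,"rz":0,"hand":0.8},{"x":0,"y":0,"z":0,"rx":0,"ry":0,"rz":0,"hand":0.8},{"x":0,"y":0,"z":-20,"rx":0,"ry":0,"rz":0,"hand":0.8},{"x":0,"y":0,"z":-25,"rx":0,"ry":0,"rz":0,"hand":0.8},{"x":0,"y":0,"z":0,"rx":0,"ry":0,"rz":0,"hand":0.8},{"x":0,"y":0,"z":0,"rx":0,"ry":0,"rz":0,"hand":0.8}]'
python3 - <<'E'
from plant import sense,snapshot
import numpy as np
s=sense();print(np.round(s['joint_positions'],1))
print(1e3*np.array(s['orientation']).T@(np.array([.5112,.1751,.146])-s['position']))
E
```

```text
t: 8.07
position: [0.3857, 0.208, 0.1911]
orientation: [[0.305, 0.952, -0.0], [0.952, -0.305, -0.0], [-0.001, -0.0, -1.0]]
contact_force: [-0.5, -0.3, -0.6]
grip_width: 0.0704
[ -3.4  12.1 -36.6 121.3   9.5  49.3 -63.4]
[  7.00587597 129.57277892  45.03646336]
```

```bash
python3 -m handwheel '[{"x":2,"y":32,"z":0,"rx":0,"ry":0,"rz":0,"hand":0.8},{"x":2,"y":32,"z":0,"rx":0,"ry":0,"rz":0,"hand":0.8},{"x":2,"y":33,"z":0,"rx":0,"ry":0,"rz":0,"hand":0.8},{"x":0,"y":33,"z":0,"rx":0,"ry":0,"rz":0,"hand":0.8},{"x":0,"y":0,"z":0,"rx":0,"ry":0,"rz":0,"hand":0.8},{"x":0,"y":0,"z":0,"rx":0,"ry":0,"rz":0,"hand":0.8}]'
python3 - <<'E'
from h import *
from plant import snapshot,sense
out=[];s=sense();d=snapshot('scene');P=s['position'];R=np.array(s['orientation'])
k=8;u0,v0=195,150;im=cv2.resize(np.ascontiguousarray(d['image'][v0:v0+70,u0:u0+80,::-1]),None,fx=k,fy=k,interpolation=cv2.INTER_CUBIC)
for w in(-.035,.035):
    q=[(proj(d,P+R@[sx,w,.022])-[u0,v0]+.5)*k for sx in(-.01,.01)];cv2.polylines(im,[np.int32(q)],False,(0,0,255),1)
cv2.imwrite('pics/c4.png',im)
E
```

```text
t: 8.82
position: [0.5104, 0.1745, 0.1906]
orientation: [[0.305, 0.952, -0.002], [0.952, -0.305, -0.0], [-0.001, -0.002, -1.0]]
contact_force: [0.1, -0.8, -0.6]
grip_width: 0.0699
```

View pics/c4.png

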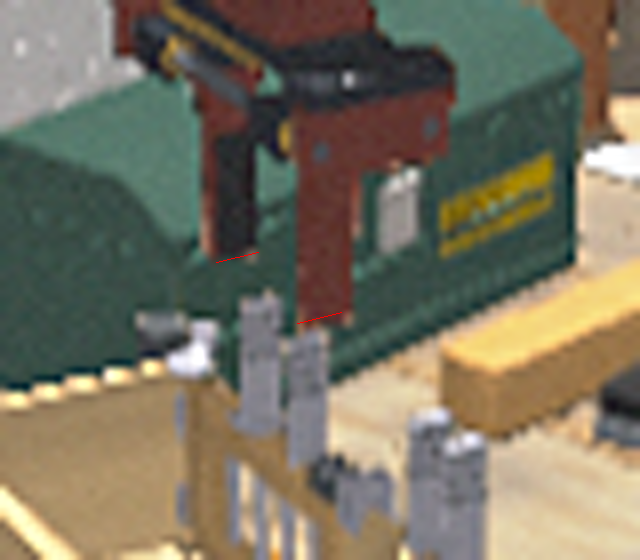

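Catch a is drawn: its tabs at (428,410) and (465,437) now stand close together. The fingers project exactly where expected, and the TCP axis at tab-top height lands at (279,311) against the expected (277,310). Descending on catch b.

```bash
python3 -m handwheel '[{"x":0,"y":0,"z":9,"rx":0,"ry":0,"rz":0,"hand":0.8},{"x":0,"y":0,"z":9,"rx":0,"ry":0,"rz":0,"hand":0.8},{"x":0,"y":0,"z":0,"rx":0,"ry":0,"rz":0,"hand":0.8},{"x":0,"y":0,"z":9,"rx":0,"ry":0,"rz":0,"hand":0.8},{"x":0,"y":0,"z":9,"rx":0,"ry":0,"rz":0,"hand":0.8},{"x":0,"y":0,"z":8,"rx":0,"ry":0,"rz":0,"hand":0.8},{"x":0,"y":0,"z":0,"rx":0,"ry":0,"rz":0,"hand":0.8},{"x":0,"y":0,"z":0,"rx":0,"ry":0,"rz":0,"hand":0.8}]';echo; python3 -m handwheel '[{"x":0,"y":0,"z":0,"rx":0,"ry":0,"rz":0,"hand":0.55},{"x":0,"y":0,"z":0,"rx":0,"ry":0,"rz":0,"hand":0.5},{"x":0,"y":0,"z":0,"rx":0,"ry":0,"rz":0,"hand":0.45},{"x":0,"y":0,"z":0,"rx":0,"ry":0,"rz":0,"hand":0.42},{"x":0,"y":0,"z":0,"rx":0,"ry":0,"rz":0,"hand":0.42}]'
```

```text
t: 9.88
position: [0.5118, 0.1744, 0.1477]
orientation: [[0.305, 0.952, 0.0], [0.952, -0.305, 0.0], [0.0, 0.0, -1.0]]
contact_force: [0.0, 0.6, 0.3]
grip_width: 0.0703

t: 10.5
position: [0.5104, 0.175, 0.1478]
orientation: [[0.304, 0.953, -0.002], [0.953, -0.304, -0.0], [-0.001, -0.002, -1.0]]
contact_force: [-5.9, 0.9, 5.3]
grip_width: 0.037
```

```bash
python3 -m handwheel '[{"x":0,"y":0,"z":0,"rx":0,"ry":0,"rz":0,"hand":0.0},{"x":0,"y":0,"z":0,"rx":0,"ry":0,"rz":0,"hand":0.0},{"x":0,"y":0,"z":0,"rx":0,"ry":0,"rz":0,"hand":0.0},{"x":0,"y":0,"z":0,"rx":0,"ry":0,"rz":0,"hand":0.0},{"x":0,"y":0,"z":0,"rx":0,"ry":0,"rz":0,"hand":0.0},{"x":0,"y":0,"z":0,"rx":0,"ry":0,"rz":0,"hand":0.0}]'
python3 - <<'E'
from plant import sense
s=sense();print(s['wrist_torque'],s['joint_positions'])
E
```

```text
t: 11.25
position: [0.5129, 0.1741, 0.1478]
orientation: [[0.306, 0.952, 0.002], [0.952, -0.306, 0.0], [0.001, 0.002, -1.0]]
contact_force: [5.4, -0.8, -2.8]
grip_width: 0.031
[ 0.03463714 -0.59539049  0.03828975] [ -0.81667056  24.53248067 -30.58635052 111.03109731  16.40418001
  48.59420918 -57.89071568]
```

Squeezed to 31 mm. The hinge is 78 mm along tool +y, so a 7° opening step is x −9.5, y +0.6, rz −7. Four steps first, then check the force.

```bash
python3 -m handwheel '[{"x":0,"y":1.5,"z":0,"rx":0,"ry":0,"rz":0,"hand":0},{"x":-9.5,"y":0.6,"z":0,"rx":0,"ry":0,"rz":-7,"hand":0},{"x":-9.5,"y":0.6,"z":0,"rx":0,"ry":0,"rz":-7,"hand":0},{"x":-9.5,"y":0.6,"z":0,"rx":0,"ry":0,"rz":-7,"hand":0},{"x":0,"y":0,"z":0,"rx":0,"ry":0,"rz":0,"hand":0}]'
python3 - <<'E'
from plant import sense
import numpy as np
s=sense();R=np.array(s['orientation']);print('tool F',R.T@s['contact_force'],s['wrist_torque'],np.degrees(np.arctan2(-R[1,1],-R[0,1])))
E
```

```text
t: 11.88
position: [0.5097, 0.146, 0.1478]
orientation: [[-0.055, 0.998, 0.0], [0.998, 0.055, 0.001], [0.001, 0.0, -1.0]]
contact_force: [1.9, 1.6, -0.9]
grip_width: 0.0309
tool F [1.52173116 2.01225318 0.92649356] [ 0.13090441 -0.1426526  -0.00020104] -176.8453333178344
```

Forces are tiny and the turn is tracking. Continuing.

```bash
python3 -m handwheel '[{"x":-9.5,"y":0.6,"z":0,"rx":0,"ry":0,"rz":-7,"hand":0},{"x":-9.5,"y":0.6,"z":0,"rx":0,"ry":0,"rz":-7,"hand":0},{"x":-9.5,"y":0.6,"z":0,"rx":0,"ry":0,"rz":-7,"hand":0},{"x":-9.5,"y":0.6,"z":0,"rx":0,"ry":0,"rz":-7,"hand":0},{"x":0,"y":0,"z":0,"rx":0,"ry":0,"rz":0,"hand":0}]'
python3 - <<'E'
from plant import sense
import numpy as np
s=sense();R=np.array(s['orientation']);print('tool F',R.T@s['contact_force'],s['wrist_torque'],np.degrees(np.arctan2(-R[1,1],-R[0,1])),np.round(s['joint_positions'],1))
E
```

```text
t: 12.5
position: [0.5212, 0.11, 0.1478]
orientation: [[-0.516, 0.856, 0.001], [0.856, 0.516, 0.001], [0.0, 0.001, -1.0]]
contact_force: [3.0, 2.1, -1.9]
grip_width: 0.0312
tool F [0.25652148 3.69019262 1.86310122] [-0.02873672 -0.46612947  0.44965342] -148.90358320957554 [ 14.1  26.2 -41.  111.6  22.2  50.1  -7.4]
```

```bash
python3 -m handwheel '[{"x":-9.5,"y":0.6,"z":0,"rx":0,"ry":0,"rz":-7,"hand":0},{"x":-9.5,"y":0.6,"z":0,"rx":0,"ry":0,"rz":-7,"hand":0},{"x":-9.5,"y":0.6,"z":0,"rx":0,"ry":0,"rz":-7,"hand":0},{"x":-9.5,"y":0.6,"z":0,"rx":0,"ry":0,"rz":-7,"hand":0},{"x":0,"y":0,"z":0,"rx":0,"ry":0,"rz":0,"hand":0},{"x":0,"y":0,"z":0,"rx":0,"ry":0,"rz":0,"hand":0},{"x":0,"y":0,"z":0,"rx":0,"ry":0,"rz":0,"hand":0}]'
python3 - <<'E'
from plant import sense,snapshot
import numpy as np,cv2
s=sense();R=np.array(s['orientation']);print('tool F',R.T@s['contact_force'],s['wrist_torque'],np.degrees(np.arctan2(-R[1,1],-R[0,1])),np.round(s['joint_velocities'],2),s['position']-np.array([.5873,.1504,0]))
a=snapshot('scene')['image'][160:260,190:290,::-1];b=snapshot('top')['image'][140:240,150:250,::-1]
cv2.imwrite('pics/c5.png',np.hstack([cv2.resize(i,(400,400),interpolation=cv2.INTER_CUBIC) for i in(a,b)]))
E
```

```text
t: 13.38
position: [0.5477, 0.0841, 0.1478]
orientation: [[-0.858, 0.513, 0.001], [0.513, 0.858, 0.001], [-0.0, 0.001, -1.0]]
contact_force: [4.1, 5.3, -1.3]
grip_width: 0.0309
tool F [-0.74666033  6.67464459  1.34612595] [ 0.57149146 -0.6243579  -0.31424047] -120.89443942539556 [-0.08 -0.    0.01  0.04  0.02 -0.1  -0.01] [-0.03960435 -0.06629678  0.14777702]
```

View pics/c5.png

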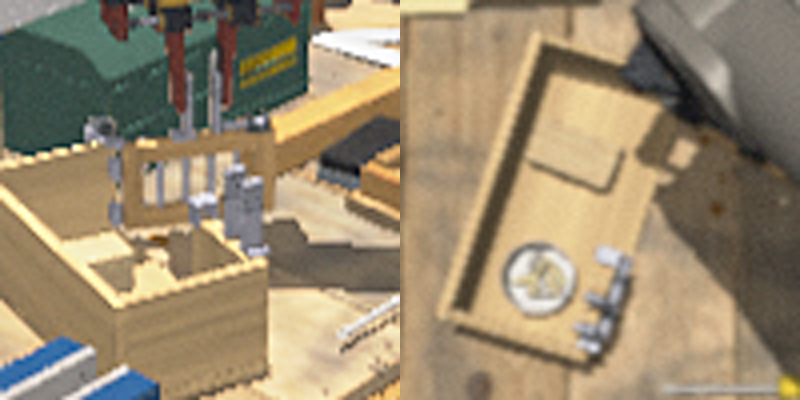

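The picture shows the gate swung out (free end at about (270,160), left crop) and held by both tabs at (188,105) and (215,100). The first catch's tabs at (235,195) and (252,205) are still together, and the tin and offcut are unmoved. The turned angle from TCP position and orientation is about 76.8–77° (1.34 rad), at rest.

```bash
python3 - <<'E'
from plant import sense,sign_off
s=sense();print(s['t'],s['grip_width'],s['contact_force']);print(sign_off())
E
```

```text
13.475 0.031521075676939465 [ 4.13445512  5.08777469 -1.93130979]
the job is handed in; nothing more can be done
None
```

The gate is open and held by its two tabs, and I handed the job in at 13.5 s. `sign_off` gave no verdict.

I squeezed the first catch fully, released it and left it drawn. Then I squeezed the second catch and swung the gate out about its hinge, past the detent.

**Last checks:**
- **Gate angle:** about 77° (1.34 rad), with tool position and tool turn agreeing. It must be above 1.2 rad and the stop is at 1.45. I inferred this from the gripper, not from the gate itself.
- **Grip:** the fingers are closed on the tabs at 31–32 mm, which is the fully squeezed width. The force on the tool is about 7 N, and the arm is nearly still, with joint speeds of 0.1 or less.
- **First catch:** its tabs still stand together in the last picture.
- **Other things:** the tin and the offcut look unmoved in the last picture. I did not check the four things on the bench one by one.

No check failed. The small disagreements were camera measurements up to about 5 mm apart between views, and the squeezed grip settling about 2 mm from the planned point on the second catch.

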